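Fetch the server's top bowl from behind the tea glasses

ROBOT

A 6-joint arm with a two-finger parallel gripper is mounted at the origin on the work surface. World frame = base frame: x ahead of the robot, y to its left, z up, the work surface at z = 0. Lengths are in m, angles in degrees, forces in N, time in s.
With the tool pointing down it reaches from about 0.4 to 0.825 m from the base axis. Payload 7 kg.
Tool frame: the origin (TCP) lies midway between the tips of the shut fingers; the grasp point (between the pads) lies 19 mm behind it; z points along the fingers, y is the line along which they close (so a half turn about z gives the same grasp; the last joint's range is limited). The gripper opens to 88 mm and grips with 3 to 60 N. Pads are 19 mm wide; open, the fingers measure 130 mm over their backs; the gripper's body (78 mm by 193 mm) begins 47 mm behind the grasp point.
Start: joints at [-58.551, 20.546, 0.682, 0, -70.136, -16.507], TCP at [0.174, -0.652, 0.227] pointing down, gripper open.
Joint ranges: [-176.03, 176.03], [-82.01, 121.73], [-58.28, 71.71], [-173.87, 95.51], [-174.79, -0.11], [-173.66, 173.66]. Speed limits (degrees/s): [136.94, 136.94, 172.46, 180, 180, 180].

INTERFACE

Orientations are given as [roll, pitch, yaw] about the fixed x, y, z axes, in that order (R = Rz(yaw) Ry(pitch) Rx(roll)).
In Python, from plant import r gives the robot as it stands.
- The arm moves only by the tool carry_out, never from a script. Its argument "deltas" is a list of rows, each a list of 3 entries, a list of its own where there are three numbers: the opening, from 0 (shut) to 1 (fully open), then the shift along the tool's x, y, z in mm, then the turn, a rotation vector about the tool's x, y, z in rad. In form: [[gripper, [tx, ty, tz], [rx, ry, rz]], ...]. A call has 1 to 12 rows; each row is the pose to reach, as a shift and turn from the pose commanded when the call began, along the tool's axes at that moment; what a row does not reach only later rows make up. A row lasts 1/10 s, in which the tool goes at most 50 mm and 8.59 degrees, less where a joint would pass 70% of its speed; a pose out of reach is approached as far as the arm can. A call with a gripper value outside its range is refused whole. The fingers move at their own pace and stop on an object; "squeeze" is the grip in N (left out, the last holds). Time passes only in rows, so rows that repeat a pose let the fingers close. It gives the time, the measured TCP pose, the force, the opening and the grip force at its end, in the units of the state.
- r.get_state(): the state, without advancing time (a new reading comes with each control period).
- r.capture(name): name is "scene" or "top" or "wrist"; returns (picture, depth): 400x640x3 uint8, red, green, blue; 400x640 float32, m along the optical axis (not along the pixel's ray), 0 where there is no reading.
- r.get_calibration(name): a dict with "fov_y" (degrees; the focal length in pixels is half the picture's height over the tangent of half this angle, whatever the lens; pixels are square), "cx", "cy" (the principal point, pixels), "view" (4x4, takes a point from world to camera coordinates). Camera axes: x right, y down, z forward; pixel columns grow to the right and rows downward; lengths in m; the calibration is good to about 2 mm. The wrist camera is an equidistant fisheye: a pixel r from the principal point sees the ray r / f radians off the axis. A picture is of the moment at which its call begins: read the wrist's pose just before it. get_calibration takes no time and is no camera call; for the wrist camera it gives the pose at the moment of the call.
- r.close_job(): hands the job in; it is judged then, once.
The state is a dict: "time_s": time; "joints": joint angles; "qd": joint speeds; "joint_torque": joint torques, N m; "tcp_pos": TCP position; "eef_rot": TCP orientation; "contact_force": force on the tool from outside, world axes, zero at the start; "moment": the same for the moment, N m; "gripper_width": finger opening in m; "gripper_force": force on a finger pad.
Only numpy, scipy, OpenCV 4.12 (cv2) and the standard library are available. Lean on these libraries where they do the work, as an engineer would, in place of code of your own. Each camera call takes 0.05 s, during which the arm holds its last target. There are 200 camera calls.

TASK

The small upper bowl of the two-tier server stands at the back of the stove ledge, hemmed in by the two tea glasses and the tea canister: first clear those three onto the wooden tray, then fetch the bowl and seat it on the column of the server's lower dish, and only after that put each of the three back on the coaster it came from. Set everything down upright and gently, without dropping or tipping anything, and leave the kettle undisturbed.

Things in the scene. Friction and masses are not known exactly. Their poses are not given: they have to be found in the camera images.
- glass_tall: Tall straight clear tea glass with etched upright strips on its lower half: 150 mm high, outside diameter 55 mm at the base growing evenly to 62 mm at the rim, about 0.26 kg. Stands on its coaster at the start. Origin: centre of its underside, z up. Grip it across its diameter near 105 mm above the origin, above its low neighbour the bowl.
- glass_footed: Footed clear tea glass: 58 mm foot disc, short thin stem, cup with etched strips; 118 mm high, cup 60 to 64 mm in diameter from 62 mm height up to the rim, about 0.22 kg. Stands on its coaster at the start. Origin: centre of its underside, z up. Grip it across the cup near 95 mm above the origin.
- canister: Plain round steel tea canister with a brass-knobbed lid that stays on: 63 mm in diameter, 114 mm high to the top of the lid, 128 mm to the top of the knob, about 0.24 kg. Stands on its coaster at the start. Origin: centre of its underside, z up. Grip it across its diameter near 85 mm above the origin.
- bowl: Upper tier of the server: white ceramic bowl 46 mm high, straight outside wall 62 mm across from 18 mm height to the rim, foot 40 mm across and 9 mm high, 0.16 kg. Stands on the ledge's marble, about 10 to 25 mm from the three things round it (front, left, right), about 43 mm from the upstand behind. Origin: centre of underside, z up. Grip across the wall near 32 mm height.
- coaster_tall: Round cork coaster, 84 mm across, 4 mm thick, fixed: the one under the tall glass at the start. The three coasters are alike. Origin: centre of underside, on the ledge's top; x points to the ledge's back, y along the ledge. The ledge is a fixed marble step with brass edges, 30 mm high, 220 mm deep, 300 mm wide, with an upstand 28 mm higher along its back.
- coaster_footed: Round cork coaster, 84 mm across, 4 mm thick, fixed on the ledge: the one under the footed glass at the start. The three coasters lie in front, left and right of the bowl, in any order. Origin and axes as for coaster_tall.
- coaster_canister: Round cork coaster like the others, fixed: the one under the canister at the start. Origin and axes as for coaster_tall.
- server_base: Lower tier of the server, fixed: white ceramic dish 150 mm across, 30 mm high, with a central column 68 mm across at its top. On top of the column is the seat for the bowl's 40 mm foot: a flat floor 50 mm above the origin, 56 mm across, inside a lip 5 mm high. Origin: centre of underside, on the worktop, z up.
- tray: Dark wooden serving tray, fixed, the place to clear things to: 300 mm long along its x axis, 120 mm wide along its y axis, inside 288 by 108 mm; its floor is 6 mm above the origin and its rim 16 mm. Room for the three in one row along x, 90 mm apart and gripped across the row. Origin: centre of its underside, on the worktop.
- kettle: Bystander: steel tea kettle with a flip lid, spout and arched handle, 150 mm high and about 112 mm across, standing on a small black hob plate beyond one side of the ledge. To be left where it stands. Origin: centre of its underside.
Not all that is in view belongs to the job. What is shaped like the bowl but pink is not meant.

How it is judged:
By the outcome, as a careful person would: the job done as asked, in the order asked, and still so for the second after the job is handed in, with the robot touching nothing.
It also fails if it takes over 144 s, if anything falls off the work surface, if the arm or the gripper's body presses on something with over 40 N, if the wrist force passes 120 N, or if a joint passes its speed limit or range.

## Working session

There is one attempt and no reset: what is moved stays moved. The work goes in short steps, Python scripts to look and compute and a tool call to move; the robot and the scene stay as the last step left them, time stands still between calls to the robot, and variables do not carry over. Pictures are saved under pics/ and viewed, at most 14 in all, crops included, and the job is handed in when it is done.

Besides the shell and the picture viewer there is one more tool, called after ">>>" by a JSON object that holds its "op" and its "data", one argument or row to a line. carry_out: Moves the arm, as the interface text tells. Its arguments: {"type":"object","properties":{"deltas":{"type":"array"},"squeeze":{"type":"number"}},"required":["deltas"]}

```bash
ls; mkdir -p pics
cat > h.py <<'E'
import numpy as np, cv2
from plant import r
def cal(n):
    c=r.get_calibration(n); c['f']=200/np.tan(np.radians(c['fov_y'])/2); return c
def snap(n,tag=None):
    c=cal(n); im,d=r.capture(n)
    if tag: cv2.imwrite(f'pics/{tag}.png',im[:,:,::-1])
    return im,d,c
def pts(d,c):
    v,u=np.mgrid[0:400,0:640]; P=np.stack([(u-c['cx'])/c['f']*d,(v-c['cy'])/c['f']*d,d],-1)
    T=np.linalg.inv(np.array(c['view'])); return P@T[:3,:3].T+T[:3,3]
def ray(c,u,v,fish=False):
    T=np.linalg.inv(np.array(c['view'])); x,y=u-c['cx'],v-c['cy']
    if fish:
        q=np.hypot(x,y); t=q/c['f']; k=np.sin(t)/max(q,1e-9); dd=np.array([x*k,y*k,np.cos(t)])
    else: dd=np.array([x/c['f'],y/c['f'],1])
    return T[:3,3],T[:3,:3]@dd
def onz(c,u,v,z,fish=False):
    o,d=ray(c,u,v,fish); return o+d*(z-o[2])/d[2]
E
python3 - <<'E'
from h import *
for n in('scene','top'):
    im,d,c=snap(n,n+'0'); np.savez(n+'0.npz',im=im,d=d); print(n,c['fov_y'],c['cx'],c['cy'],np.linalg.inv(np.array(c['view'])).round(3).tolist(),(d>0).mean())
print(r.get_state())
E
```

```text
pics
scene 54.655020308745 315.8677090678082 206.35337251156315 [[0.223, 0.526, -0.82, 1.433], [0.975, -0.118, 0.19, -0.186], [0.003, -0.842, -0.539, 0.625], [0.0, 0.0, 0.0, 1.0]] 0.9958671875
top 55.30205386773941 323.10848360686094 196.67651211666964 [[-0.018, -0.982, 0.188, 0.435], [-1.0, 0.02, 0.008, 0.01], [-0.012, -0.188, -0.982, 0.946], [0.0, 0.0, 0.0, 1.0]] 0.99616796875
{'time_s': 0.1, 'joints': array([-5.85493780e+01,  2.05867778e+01,  6.41437040e-01, -1.72395291e-02,
       -7.01371542e+01, -1.65060685e+01]), 'qd': array([ 0.04915568,  0.03715857,  0.15684976,  0.03508281, -0.15388636,
        0.08426292]), 'joint_torque': array([-6.81378115e-04, -5.84161091e+01,  2.93752795e+01,  7.01552287e+00,
        1.01431759e-02, -6.55043277e-05]), 'tcp_pos': array([ 0.1739278 , -0.6517686 ,  0.22574254]), 'eef_rot': array([ 1.7991630e+02, -7.9007938e-03, -1.6506131e+02]), 'contact_force': array([-0.75788121,  0.55771374, -0.82181911]), 'moment': array([-0.00639383,  0.04703674,  0.02304582]), 'gripper_force': 0.0, 'gripper_width': 0.08719135463192552}
```

View pics/scene0.png

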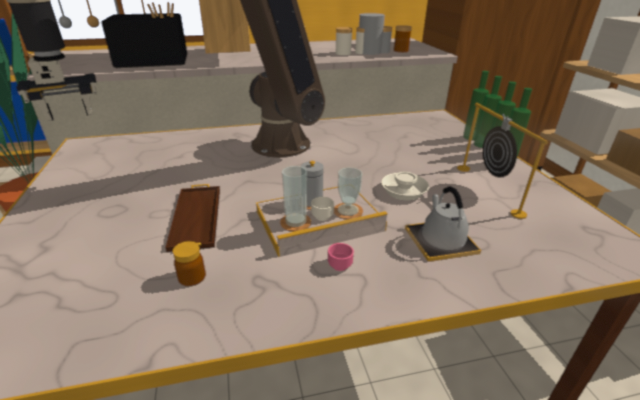

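View pics/top0.png

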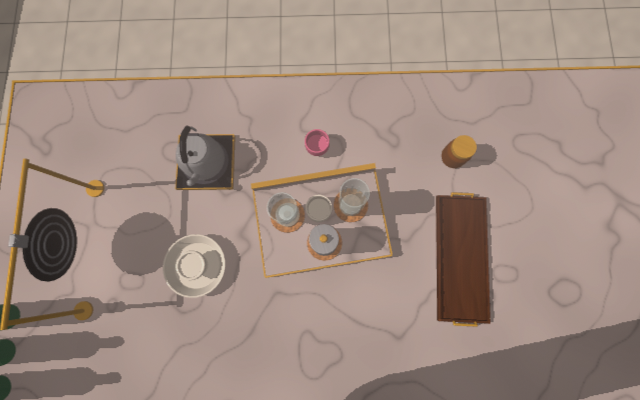

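The top view shows the bowl at (318,208). The canister (323,240) is in front of it, the footed glass (285,211) to its left (+y) and the tall glass (352,195) to its right. The tray is at (463,258), the server at (195,265), the kettle at (205,160) and the pink decoy at (317,142). The scene view agrees.

Run:
```python
from h import *
im=np.load('top0.npz')['im'];d=np.load('top0.npz')['d'];c=cal('top');P=pts(d,c);z=P[...,2]
print('table z',np.median(z[330:350,540:580]))
def box(u0,u1,v0,v1,lo,hi):
    m=np.zeros(z.shape,bool);m[v0:v1,u0:u1]=True;m&=(z>lo)&(z<hi)&(d>0);Q=P[m]
    return m,Q
for n,b in dict(tray=(425,500,180,330,.004,.03),ledge=(245,395,155,285,.02,.045),bowl=(303,333,195,222,.05,.085),
   canlid=(305,345,222,260,.125,.16),footed=(262,302,188,232,.09,.17),tall=(332,374,172,225,.09,.2),dish=(160,230,232,300,.015,.04),col=(175,212,245,283,.04,.07),knob=(305,345,222,260,.155,.17)).items():
    m,Q=box(*b)
    if len(Q)<5: print(n,len(Q)); continue
    xy=(Q[:,:2]*1000).astype(np.float32); rc=cv2.minAreaRect(xy); ci=cv2.minEnclosingCircle(xy)
    print(n,len(Q),'z',np.percentile(Q[:,2],[5,50,95]).round(3),'rect',np.round(rc[0],1),np.round(rc[1],1),round(rc[2],1),'circ',np.round(ci[0],1),round(ci[1],1))
hsv=cv2.cvtColor(im,cv2.COLOR_RGB2HSV)
m=((hsv[...,0]<14)&(hsv[...,1]>110)&(hsv[...,2]<130)).astype(np.uint8); m[:, :425]=0;m[:190]=0
n,l,s,_=cv2.connectedComponentsWithStats(m);k=1+s[1:,4].argmax();vv,uu=np.where(l==k)
W=np.array([onz(c,u,v,.012)[:2]*1000 for u,v in zip(uu,vv)],np.float32);print('tray mask',cv2.minAreaRect(W))
e=cv2.resize(im[150:290,240:400],None,fx=5,fy=4.2,interpolation=cv2.INTER_CUBIC);cv2.imwrite('pics/crop.png',e[:588,:,::-1])
T=np.linalg.inv(np.array(cal('wrist')['view']));print(T.round(3),cal('wrist'))
```

```text
table z 0.0006905655290873614
tray 6432 z [0.005 0.007 0.018] rect [ 471.2 -319.2] [183.  361.9] 86.1 circ [ 470.3 -311.2] 194.4
ledge 8480 z [0.028 0.031 0.037] rect [579.8  28.5] [277.3 307.6] 8.5 circ [549.2  23.3] 186.3
bowl 212 z [0.051 0.075 0.078] rect [576.4  28.7] [57.9 59.5] 89.2 circ [577.   28.3] 30.8
canlid 666 z [0.146 0.148 0.151] rect [499.4  16.7] [60.4 60.6] 44.4 circ [499.2  17. ] 31.3
footed 464 z [0.093 0.132 0.153] rect [567.5 104.5] [62.1 63.1] 39.4 circ [568.1 104.1] 32.3
tall 585 z [0.097 0.154 0.185] rect [588.8 -47.4] [59.2 60.4] 88.0 circ [588.8 -47.7] 30.9
dish 1156 z [0.016 0.025 0.031] rect [451.9 327.4] [147.2 147.3] 44.9 circ [451.7 328.1] 74.8
col 697 z [0.048 0.051 0.056] rect [452.1 326.5] [66.2 65.1] 46.4 circ [452.3 327. ] 33.9
knob 53 z [0.157 0.161 0.164] rect [499.3  17.6] [14.4 16.5] 88.9 circ [499.3  17.7] 8.3
tray mask ((455.57440185546875, -314.3843994140625), (121.80705261230469, 292.02001953125), 85.76844024658203)
[[-0.258  0.937  0.236  0.111]
 [ 0.966  0.25   0.064 -0.668]
 [ 0.001  0.245 -0.97   0.386]
 [ 0.     0.     0.     1.   ]] {'fov_y': 65.70646984690485, 'cx': 314.982096136844, 'cy': 206.52092627382393, 'view': array([[-2.57908499e-01,  9.66168870e-01,  9.59288026e-04,
         6.73999534e-01],
       [ 9.36879349e-01,  2.49847106e-01,  2.44608888e-01,
        -3.13731827e-02],
       [ 2.36093818e-01,  6.39854483e-02, -9.69621355e-01,
         3.90411380e-01],
       [ 0.00000000e+00,  0.00000000e+00,  0.00000000e+00,
         1.00000000e+00]]), 'f': np.float64(309.70691628693146)}
```

>>> {"op": "carry_out", "data": {
  "deltas": [
    [1,[-30,33,-20],[0,0,0.1]],
    [1,[-60,66,-40],[0,0,0.2]],
    [1,[-92,102,-55],[0,0,0.262]],
    [1,[-125,138,-73],[0,0,0.262]],
    [1,[-158,174,-73],[0,0,0.262]],
    [1,[-192,212,-73],[0,0,0.262]],
    [1,[-224,247,-73],[0,0,0.262]],
    [1,[-254,280,-73],[0,0,0.262]],
    [1,[-254,280,-73],[0,0,0.262]]
  ],
  "squeeze": 20
}}

```text
time_s: 1.0
tcp_pos: [0.349, -0.3124, 0.2998]
eef_rot: [180.0, 0.1, -179.8]
contact_force: [0.4, -0.6, 0.8]
gripper_width: 0.0875
gripper_force: 0.0
```

>>> {"op": "carry_out", "data": {
  "deltas": [
    [1,[-20,40,0],[0,0,0]],
    [1,[-43,84,0],[0,0,0]],
    [1,[-65,127,0],[0,0,0]],
    [1,[-87,170,0],[0,0,0]],
    [1,[-110,214,0],[0,0,0]],
    [1,[-132,257,0],[0,0,0]],
    [1,[-155,300,0],[0,0,0]],
    [1,[-173,336,0],[0,0,0]],
    [1,[-173,336,0],[0,0,0]],
    [1,[-173,336,0],[0,0,0]]
  ]
}}

```text
time_s: 2.0
tcp_pos: [0.5207, 0.0202, 0.2987]
eef_rot: [-180.0, -0.1, -180.0]
contact_force: [-0.1, -0.2, 0.4]
gripper_width: 0.0878
gripper_force: 0.0
```

```bash
cat >> h.py <<'E'
def wpts(d,c):
    v,u=np.mgrid[0:400,0:640]; x,y=u-c['cx'],v-c['cy']; q=np.maximum(np.hypot(x,y),1e-9); t=np.tan(q/c['f'])/q
    P=np.stack([x*t*d,y*t*d,d],-1); T=np.linalg.inv(np.array(c['view'])); return P@T[:3,:3].T+T[:3,3]
def circ(P,lo,hi,x,y,R=50):
    m=(P[...,2]>lo)&(P[...,2]<hi)&(np.hypot(P[...,0]-x/1e3,P[...,1]-y/1e3)<R/1e3); Q=P[m]
    if len(Q)<8: return len(Q)
    xy=(Q[:,:2]*1000).astype(np.float32); (a,b),rr=cv2.minEnclosingCircle(cv2.convexHull(xy))
    return len(Q),round(a,1),round(b,1),'r',round(rr,1),'z',np.percentile(Q[:,2],[5,50,95]).round(4).tolist()
G=dict(bowl=(.06,.09,577,28),can=(.135,.152,499,17),footed=(.105,.17,568,104),tall=(.14,.2,589,-47))
E
python3 - <<'E'
from h import *
im,d,c=snap('wrist','w1'); print((d>0).mean()); P=wpts(d,c)
s,ds,cs=snap('scene'); Ps=pts(ds,cs)
for n,g in G.items(): print(n,'wrist',circ(P,*g),'scene',circ(Ps,*g))
print('ledge',circ(P,.02,.04,545,70,20))
print('server scene',circ(Ps,.04,.07,452,327,50),circ(Ps,.015,.07,452,327,100))
E
```

```text
0.94412890625
bowl wrist (737, 576.8, 19.2, 'r', 41.0, 'z', [0.0623, 0.0768, 0.0792]) scene (297, 569.0, 32.4, 'r', 45.2, 'z', [0.0609, 0.07, 0.0816])
can wrist (2712, 499.2, 18.7, 'r', 31.9, 'z', [0.1483, 0.1497, 0.1509]) scene (210, 502.6, 18.1, 'r', 33.5, 'z', [0.1367, 0.1462, 0.1483])
footed wrist (1248, 566.2, 105.0, 'r', 32.3, 'z', [0.108, 0.1311, 0.1541]) scene (564, 570.5, 106.9, 'r', 35.1, 'z', [0.1087, 0.1338, 0.1503])
tall wrist (1316, 588.5, -46.0, 'r', 31.3, 'z', [0.1451, 0.1731, 0.1861]) scene (580, 590.3, -48.9, 'r', 32.7, 'z', [0.1438, 0.1671, 0.1826])
ledge (587, 545.0, 70.0, 'r', 20.0, 'z', [0.0307, 0.0327, 0.037])
server scene (244, 454.2, 326.3, 'r', 34.7, 'z', [0.0436, 0.0491, 0.0539]) (632, 455.7, 329.0, 'r', 77.4, 'z', [0.0163, 0.0286, 0.0531])
```

View pics/w1.png

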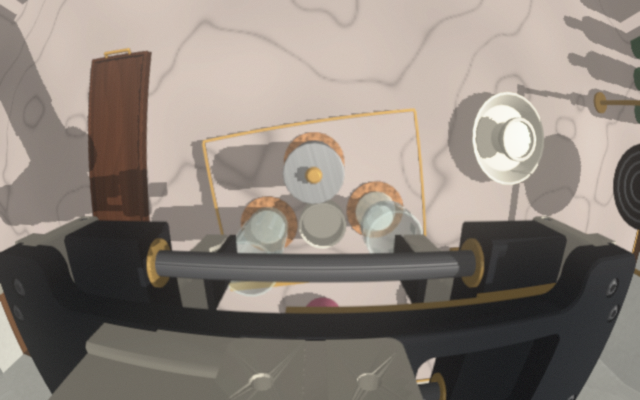

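The wrist view (image up faces the robot) shows the canister at (313,172), the footed glass at (380,220), the tall glass at (265,230), the bowl at (322,222), the tray on the left and the server at (515,138). The views agree to about 2 mm, so I'll take the tall glass first.

>>> {"op": "carry_out", "data": {
  "deltas": [
    [1,[-34,-33,0],[0,0,0]],
    [1,[-68,-67,0],[0,0,0]],
    [1,[-68,-67,20],[0,0,0]],
    [1,[-68,-67,55],[0,0,0]],
    [1,[-68,-67,95],[0,0,0]],
    [1,[-68,-67,130],[0,0,0]],
    [1,[-68,-67,155],[0,0,0]],
    [1,[-68,-67,170],[0,0,0]],
    [1,[-68,-67,177],[0,0,0]],
    [1,[-68,-67,177],[0,0,0]]
  ]
}}

```text
time_s: 3.1
tcp_pos: [0.5879, -0.0485, 0.1222]
eef_rot: [-180.0, -0.1, 179.9]
contact_force: [-0.7, -0.5, -0.5]
gripper_width: 0.0875
gripper_force: 0.0
```

>>> {"op": "carry_out", "data": {
  "deltas": [
    [0.5,[0,0,0],[0,0,0]],
    [0.5,[0,0,0],[0,0,0]],
    [0.5,[0,0,0],[0,0,0]],
    [0.5,[0,0,0],[0,0,0]],
    [0.5,[0,0,0],[0,0,0]],
    [0.5,[0,0,0],[0,0,0]]
  ],
  "squeeze": 20
}}

```text
time_s: 3.7
tcp_pos: [0.589, -0.0472, 0.1232]
eef_rot: [180.0, 0.1, 179.9]
contact_force: [0.1, 2.6, 4.4]
gripper_width: 0.0608
gripper_force: 19.9
```

>>> {"op": "carry_out", "data": {
  "deltas": [
    [0.5,[0,0,-6],[0,0,0]],
    [0.5,[0,0,-22],[0,0,0]],
    [0.5,[0,0,-48],[0,0,0]],
    [0.5,[1,-8,-76],[0,0,0]],
    [0.5,[4,-28,-100],[0,0,0]],
    [0.5,[9,-60,-115],[0,0,0]],
    [0.5,[15,-97,-120],[0,0,0]],
    [0.5,[22,-137,-120],[0,0,0]],
    [0.5,[28,-177,-120],[0,0,0]],
    [0.5,[34,-217,-120],[0,0,0]],
    [0.5,[39,-250,-120],[0,0,0]],
    [0.5,[42,-268,-118],[0,0,0]]
  ]
}}

```text
time_s: 4.9
tcp_pos: [0.5449, -0.3177, 0.24]
eef_rot: [180.0, -0.1, 179.8]
contact_force: [0.1, -0.4, -2.8]
gripper_width: 0.0606
gripper_force: 20.0
```

>>> {"op": "carry_out", "data": {
  "deltas": [
    [0.5,[1,-6,5],[0,0,0]],
    [0.5,[1,-6,25],[0,0,0]],
    [0.5,[1,-6,55],[0,0,0]],
    [0.5,[1,-6,85],[0,0,0]],
    [0.5,[1,-6,110],[0,0,0]],
    [0.5,[1,-6,128],[0,0,0]],
    [0.5,[1,-6,138],[0,0,0]],
    [0.5,[1,-6,142],[0,0,0]],
    [0.5,[1,-6,144],[0,0,0]],
    [0.5,[1,-6,145],[0,0,0]],
    [0.5,[1,-6,145],[0,0,0]]
  ]
}}

```text
time_s: 6.0
tcp_pos: [0.5457, -0.3215, 0.0964]
eef_rot: [-180.0, 0.1, 179.9]
contact_force: [0.3, 0.1, -3.0]
gripper_width: 0.0607
gripper_force: 20.0
```

>>> {"op": "carry_out", "data": {
  "deltas": [
    [0.5,[0,0,0.5],[0,0,0]],
    [0.5,[0,0,1],[0,0,0]],
    [0.5,[0,0,1],[0,0,0]],
    [0.5,[0,0,1],[0,0,0]]
  ]
}}

```text
time_s: 6.4
tcp_pos: [0.5456, -0.3215, 0.0952]
eef_rot: [-180.0, 0.1, 179.9]
contact_force: [-0.2, 0.7, 1.8]
gripper_width: 0.0606
gripper_force: 20.0
```

>>> {"op": "carry_out", "data": {
  "deltas": [
    [0.75,[0,0,0],[0,0,0]],
    [0.9,[0,0,0],[0,0,0]],
    [1,[0,0,0],[0,0,0]],
    [1,[0,0,0],[0,0,0]],
    [1,[0,0,-10],[0,0,0]],
    [1,[0,0,-35],[0,0,0]],
    [1,[0,0,-75],[0,0,0]],
    [1,[0,0,-115],[0,0,0]],
    [1,[0,0,-145],[0,0,0]],
    [1,[0,20,-150],[0,0,0]],
    [1,[-3,60,-150],[0,0,0]],
    [1,[-6,106,-150],[0,0,0]]
  ]
}}

```text
time_s: 7.6
tcp_pos: [0.5513, -0.2152, 0.2457]
eef_rot: [-180.0, 0.1, 179.8]
contact_force: [0.7, 0.8, -0.2]
gripper_width: 0.0875
gripper_force: 0.0
```

>>> {"op": "carry_out", "data": {
  "deltas": [
    [1,[-2,45,0],[0,0,0]],
    [1,[-4,90,0],[0,0,0]],
    [1,[-7,135,0],[0,0,0]],
    [1,[-9,180,0],[0,0,0]],
    [1,[-11,225,0],[0,0,0]],
    [1,[-13,265,0],[0,0,0]],
    [1,[-15,300,0],[0,0,0]],
    [1,[-16,319,0],[0,0,0]],
    [1,[-16,319,0],[0,0,0]],
    [1,[-16,319,0],[0,0,0]]
  ]
}}

```text
time_s: 8.6
tcp_pos: [0.5676, 0.1035, 0.2449]
eef_rot: [-180.0, 0.0, 180.0]
contact_force: [-1.2, -0.2, -0.9]
gripper_width: 0.0877
gripper_force: 0.0
```

Run:
```python
from h import *
im,d,c=snap('top'); P=pts(d,c)
print('tall on tray',circ(P,.09,.17,545,-321)); print('footed',circ(P,.09,.17,567,104)); print(r.get_state()['tcp_pos'])
```

```text
tall on tray (790, 545.4, -322.2, 'r', 31.8, 'z', [0.0949, 0.1322, 0.1573])
footed (184, 566.2, 104.3, 'r', 31.6, 'z', [0.0956, 0.1352, 0.1532])
[0.56764454 0.10294665 0.24479731]
```

>>> {"op": "carry_out", "data": {
  "deltas": [
    [1,[0,1,15],[0,0,0]],
    [1,[0,1,45],[0,0,0]],
    [1,[0,1,80],[0,0,0]],
    [1,[0,1,110],[0,0,0]],
    [1,[0,1,128],[0,0,0]],
    [1,[0,1,135],[0,0,0]],
    [1,[0,1,135],[0,0,0]],
    [0.5,[0,1,135],[0,0,0]],
    [0.5,[0,1,135],[0,0,0]],
    [0.5,[0,1,135],[0,0,0]],
    [0.5,[0,1,135],[0,0,0]],
    [0.5,[0,1,135],[0,0,0]]
  ]
}}

```text
time_s: 9.85
tcp_pos: [0.5683, 0.105, 0.1103]
eef_rot: [180.0, 0.1, 179.9]
contact_force: [-0.1, 0.7, 3.1]
gripper_width: 0.0619
gripper_force: 20.0
```

>>> {"op": "carry_out", "data": {
  "deltas": [
    [0.5,[0,0,-6],[0,0,0]],
    [0.5,[0,0,-22],[0,0,0]],
    [0.5,[0,0,-50],[0,0,0]],
    [0.5,[0,0,-85],[0,0,0]],
    [0.5,[0,0,-120],[0,0,0]],
    [0.5,[0,0,-147],[0,0,0]],
    [0.5,[2,-8,-158],[0,0,0]],
    [0.5,[7,-26,-160],[0,0,0]],
    [0.5,[15,-56,-160],[0,0,0]],
    [0.5,[25,-93,-160],[0,0,0]],
    [0.5,[35,-132,-160],[0,0,0]],
    [0.5,[45,-171,-160],[0,0,0]]
  ]
}}

```text
time_s: 11.05
tcp_pos: [0.5202, -0.0686, 0.2676]
eef_rot: [-180.0, -0.2, 179.9]
contact_force: [0.3, 0.1, -2.4]
gripper_width: 0.062
gripper_force: 20.0
```

>>> {"op": "carry_out", "data": {
  "deltas": [
    [0.5,[11,-40,0],[0,0,0]],
    [0.5,[21,-80,0],[0,0,0]],
    [0.5,[32,-120,0],[0,0,0]],
    [0.5,[42,-160,0],[0,0,0]],
    [0.5,[52,-195,0],[0,0,0]],
    [0.5,[59,-222,0],[0,0,0]],
    [0.5,[64,-239,0],[0,0,0]],
    [0.5,[66,-247,0],[0,0,0]],
    [0.5,[66,-247,10],[0,0,0]],
    [0.5,[66,-247,35],[0,0,0]],
    [0.5,[66,-247,70],[0,0,0]],
    [0.5,[66,-247,105],[0,0,0]]
  ]
}}

```text
time_s: 12.25
tcp_pos: [0.4557, -0.3122, 0.1626]
eef_rot: [180.0, 0.0, 180.0]
contact_force: [0.5, -0.1, -3.3]
gripper_width: 0.062
gripper_force: 20.0
```

>>> {"op": "carry_out", "data": {
  "deltas": [
    [0.5,[0,0,32],[0,0,0]],
    [0.5,[0,0,56],[0,0,0]],
    [0.5,[0,0,70],[0,0,0]],
    [0.5,[0,0,77],[0,0,0]],
    [0.5,[0,0,80],[0,0,0]],
    [0.5,[0,0,82],[0,0,0]],
    [0.5,[0,0,82],[0,0,0]]
  ]
}}

```text
time_s: 12.95
tcp_pos: [0.4566, -0.3132, 0.083]
eef_rot: [-180.0, 0.0, 179.9]
contact_force: [0.4, -0.2, -2.0]
gripper_width: 0.0618
gripper_force: 20.0
```

>>> {"op": "carry_out", "data": {
  "deltas": [
    [0.5,[0,0,0.6],[0,0,0]],
    [0.5,[0,0,1.2],[0,0,0]],
    [0.5,[0,0,1.2],[0,0,0]],
    [0.5,[0,0,1.2],[0,0,0]]
  ]
}}

```text
time_s: 13.35
tcp_pos: [0.4569, -0.3134, 0.0823]
eef_rot: [-180.0, 0.1, 179.9]
contact_force: [-0.7, 2.4, 5.9]
gripper_width: 0.0618
gripper_force: 20.0
```

>>> {"op": "carry_out", "data": {
  "deltas": [
    [0.75,[0,0,0],[0,0,0]],
    [0.9,[0,0,0],[0,0,0]],
    [1,[0,0,0],[0,0,0]],
    [1,[0,0,0],[0,0,0]],
    [1,[0,0,-10],[0,0,0]],
    [1,[0,0,-35],[0,0,0]],
    [1,[0,0,-75],[0,0,0]],
    [1,[0,0,-115],[0,0,0]],
    [1,[0,0,-145],[0,0,0]],
    [1,[-1,20,-150],[0,0,0]],
    [1,[-6,50,-150],[0,0,0]],
    [1,[-12,92,-150],[0,0,0]]
  ]
}}

```text
time_s: 14.55
tcp_pos: [0.4684, -0.2213, 0.2325]
eef_rot: [-180.0, 0.1, 179.8]
contact_force: [0.1, 0.6, -0.4]
gripper_width: 0.0875
gripper_force: 0.0
```

>>> {"op": "carry_out", "data": {
  "deltas": [
    [1,[-6,45,0],[0,0,0]],
    [1,[-12,90,0],[0,0,0]],
    [1,[-18,135,0],[0,0,0]],
    [1,[-24,180,0],[0,0,0]],
    [1,[-29,215,0],[0,0,0]],
    [1,[-31,232,0],[0,0,0]],
    [1,[-31,240,0],[0,0,0]],
    [1,[-31,240,0],[0,0,0]]
  ]
}}

```text
time_s: 15.35
tcp_pos: [0.4996, 0.0193, 0.2318]
eef_rot: [180.0, 0.0, -180.0]
contact_force: [0.2, -0.8, 0.1]
gripper_width: 0.0876
gripper_force: 0.0
```

Run:
```python
from h import *
im,d,c=snap('top'); P=pts(d,c)
print('tall',circ(P,.09,.17,545,-321)); print('footed',circ(P,.08,.17,456,-313)); print('can',circ(P,.135,.152,499,18)); print(r.get_state()['tcp_pos'])
```

```text
tall (787, 545.6, -321.3, 'r', 31.6, 'z', [0.0946, 0.1316, 0.1574])
footed (563, 456.9, -313.1, 'r', 32.4, 'z', [0.0836, 0.1083, 0.1256])
can 0
[0.49948952 0.0185437  0.23166924]
```

>>> {"op": "carry_out", "data": {
  "deltas": [
    [1,[0,-1,15],[0,0,0]],
    [1,[0,-1,45],[0,0,0]],
    [1,[0,-1,80],[0,0,0]],
    [1,[0,-1,108],[0,0,0]],
    [1,[0,-1,123],[0,0,0]],
    [1,[0,-1,129],[0,0,0]],
    [1,[0,-1,129],[0,0,0]],
    [0.5,[0,-1,129],[0,0,0]],
    [0.5,[0,-1,129],[0,0,0]],
    [0.5,[0,-1,129],[0,0,0]],
    [0.5,[0,-1,129],[0,0,0]],
    [0.5,[0,-1,129],[0,0,0]]
  ],
  "squeeze": 25
}}

```text
time_s: 16.6
tcp_pos: [0.5001, 0.0179, 0.103]
eef_rot: [180.0, 0.1, 180.0]
contact_force: [-0.7, 0.9, 3.4]
gripper_width: 0.0626
gripper_force: 25.0
```

>>> {"op": "carry_out", "data": {
  "deltas": [
    [0.5,[0,0,-6],[0,0,0]],
    [0.5,[0,0,-22],[0,0,0]],
    [0.5,[0,0,-50],[0,0,0]],
    [0.5,[0,0,-85],[0,0,0]],
    [0.5,[2,-4,-118],[0,0,0]],
    [0.5,[7,-18,-140],[0,0,0]],
    [0.5,[18,-44,-150],[0,0,0]],
    [0.5,[32,-78,-150],[0,0,0]],
    [0.5,[47,-114,-150],[0,0,0]],
    [0.5,[62,-151,-150],[0,0,0]],
    [0.5,[77,-188,-150],[0,0,0]],
    [0.5,[92,-225,-150],[0,0,0]]
  ]
}}

```text
time_s: 17.8
tcp_pos: [0.4061, -0.2083, 0.2526]
eef_rot: [180.0, -0.0, 180.0]
contact_force: [1.3, -0.2, -2.5]
gripper_width: 0.0627
gripper_force: 25.0
```

>>> {"op": "carry_out", "data": {
  "deltas": [
    [0.5,[15,-36,0],[0,0,0]],
    [0.5,[27,-66,0],[0,0,0]],
    [0.5,[36,-86,0],[0,0,0]],
    [0.5,[40,-97,0],[0,0,0]],
    [0.5,[42,-101,8],[0,0,0]],
    [0.5,[42,-101,30],[0,0,0]],
    [0.5,[42,-101,65],[0,0,0]],
    [0.5,[42,-101,105],[0,0,0]],
    [0.5,[42,-101,140],[0,0,0]],
    [0.5,[42,-101,163],[0,0,0]],
    [0.5,[42,-101,173],[0,0,0]],
    [0.5,[42,-101,176],[0,0,0]]
  ]
}}

```text
time_s: 19.0
tcp_pos: [0.3649, -0.3075, 0.0754]
eef_rot: [180.0, -0.1, 180.0]
contact_force: [0.2, -0.4, -2.3]
gripper_width: 0.0622
gripper_force: 25.0
```

>>> {"op": "carry_out", "data": {
  "deltas": [
    [0.5,[0,0,0.5],[0,0,0]],
    [0.5,[0,0,1],[0,0,0]],
    [0.5,[0,0,1.5],[0,0,0]],
    [0.5,[0,0,2],[0,0,0]],
    [0.5,[0,0,2],[0,0,0]],
    [0.5,[0,0,2],[0,0,0]]
  ]
}}

```text
time_s: 19.6
tcp_pos: [0.3657, -0.3083, 0.075]
eef_rot: [-180.0, 0.1, 179.9]
contact_force: [0.1, 2.4, 3.7]
gripper_width: 0.0625
gripper_force: 25.0
```

>>> {"op": "carry_out", "data": {
  "deltas": [
    [0.75,[0,0,0],[0,0,0]],
    [0.9,[0,0,0],[0,0,0]],
    [1,[0,0,0],[0,0,0]],
    [1,[0,0,0],[0,0,0]],
    [1,[0,0,-10],[0,0,0]],
    [1,[0,0,-35],[0,0,0]],
    [1,[0,0,-75],[0,0,0]],
    [1,[0,0,-115],[0,0,0]],
    [1,[0,0,-145],[0,0,0]],
    [1,[-6,10,-170],[0,0,0]],
    [1,[-24,39,-190],[0,0,0]],
    [1,[-46,73,-205],[0,0,0]]
  ]
}}

```text
time_s: 20.8
tcp_pos: [0.4114, -0.2351, 0.2819]
eef_rot: [-180.0, 0.1, 179.8]
contact_force: [1.2, 0.1, -0.1]
gripper_width: 0.0876
gripper_force: 0.0
```

>>> {"op": "carry_out", "data": {
  "deltas": [
    [1,[-24,38,0],[0,0,0]],
    [1,[-48,77,0],[0,0,0]],
    [1,[-72,115,0],[0,0,0]],
    [1,[-96,154,0],[0,0,0]],
    [1,[-120,192,0],[0,0,0]],
    [1,[-142,227,0],[0,0,0]],
    [1,[-157,252,0],[0,0,0]],
    [1,[-165,264,0],[0,0,0]],
    [1,[-165,264,0],[0,0,0]],
    [1,[-165,264,0],[0,0,0]]
  ]
}}

```text
time_s: 21.8
tcp_pos: [0.5762, 0.0282, 0.2795]
eef_rot: [-180.0, -0.0, 179.9]
contact_force: [0.4, 0.1, 1.2]
gripper_width: 0.0877
gripper_force: 0.0
```

Run:
```python
from h import *
im,d,c=snap('top','t2'); P=pts(d,c); w,dw,cw=snap('wrist','w2'); Pw=wpts(dw,cw); s,ds,cs=snap('scene'); Ps=pts(ds,cs)
print(r.get_state()['tcp_pos'])
print('tray',circ(P,.09,.17,545,-321),circ(P,.08,.17,456,-313),circ(P,.1,.17,366,-308))
for n,Q in(('top',P),('wrist',Pw),('scene',Ps)): print(n,'bowl',circ(Q,.062,.085,577,28,38))
def cork(img,c,cx,cy,fish):
    h=cv2.cvtColor(img,cv2.COLOR_RGB2HSV); m=((h[...,0]>=5)&(h[...,0]<=17)&(h[...,1]>85)&(h[...,2]>60)); vv,uu=np.where(m)
    W=np.array([onz(c,u,v,.034,fish)[:2]*1000 for u,v in zip(uu,vv)]); k=np.hypot(*(W-[cx,cy]).T)<50; W=W[k].astype(np.float32)
    if len(W)<30: return len(W)
    hu=cv2.convexHull(W); e=cv2.minEnclosingCircle(hu); f=cv2.fitEllipse(hu); M=cv2.moments(hu)
    return len(W),'circ',np.round(e[0],1),round(e[1],1),'ell',np.round(f[0],1),np.round(f[1],1),'cent',round(M['m10']/M['m00'],1),round(M['m01']/M['m00'],1)
for n,x,y in(('tall',589,-47),('footed',567,104),('can',499,18)):
    print(n,'top',cork(im,c,x,y,False)); print('   wrist',cork(w,cw,x,y,True)); print('   scene',cork(s,cs,x,y,False))
```

```text
[0.57615915 0.02759266 0.2798333 ]
tray (789, 546.3, -321.6, 'r', 31.3, 'z', [0.0937, 0.1316, 0.1575]) (563, 457.3, -313.1, 'r', 32.2, 'z', [0.0834, 0.1084, 0.1255]) (804, 365.7, -308.7, 'r', 31.6, 'z', [0.1124, 0.1204, 0.1318])
top bowl (125, 577.1, 28.3, 'r', 30.7, 'z', [0.065, 0.0758, 0.0785])
wrist bowl (689, 577.1, 29.8, 'r', 31.4, 'z', [0.0643, 0.077, 0.0787])
scene bowl (222, 580.4, 28.5, 'r', 32.8, 'z', [0.0626, 0.0696, 0.0757])
tall top (586, 'circ', array([587.4, -47.8]), 41.0, 'ell', array([579.3, -47.3]), array([61.2, 83.5]), 'cent', 578.2, -46.5)
   wrist (2829, 'circ', array([588.8, -47.4]), 41.7, 'ell', array([588.9, -47.4]), array([82.2, 82.6]), 'cent', 588.9, -47.3)
   scene (463, 'circ', array([594., -48.]), 44.8, 'ell', array([593.9, -48.7]), array([83. , 87.3]), 'cent', 593.4, -48.8)
footed top (887, 'circ', array([566.9, 105.3]), 41.9, 'ell', array([566.1, 105.2]), array([81.5, 82.6]), 'cent', 565.8, 104.9)
   wrist (2891, 'circ', array([566.8, 106.5]), 41.7, 'ell', array([566.8, 106.4]), array([81.7, 83. ]), 'cent', 566.9, 106.4)
   scene (409, 'circ', array([572.3, 103.8]), 44.8, 'ell', array([572.3, 105.4]), array([82.6, 87.9]), 'cent', 571.6, 105.1)
can top (965, 'circ', array([499.1,  17.1]), 41.8, 'ell', array([499. ,  17.3]), array([82.1, 82.4]), 'cent', 499.1, 17.2)
   wrist (3147, 'circ', array([499.3,  18.3]), 41.7, 'ell', array([499.1,  18.2]), array([82.1, 82.7]), 'cent', 499.1, 18.2)
   scene (226, 'circ', array([497.1,  12.7]), 47.6, 'ell', array([496.4,  12.2]), array([71. , 96.4]), 'cent', 492.2, 8.1)
```

View pics/w2.png

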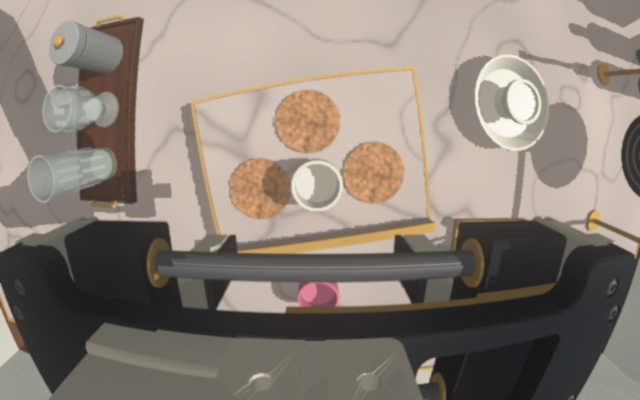

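View pics/t2.png

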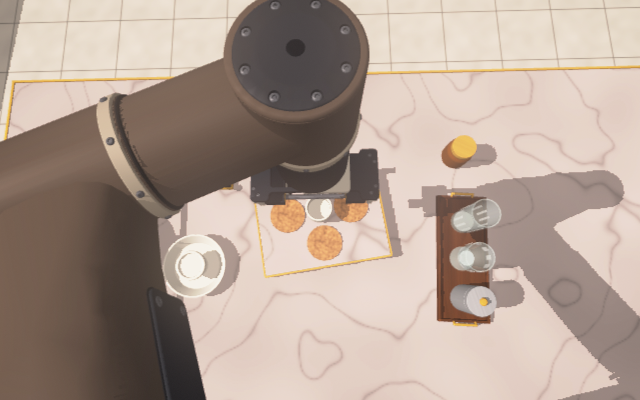

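The wrist view shows the bowl at (317,185), free of neighbours, and bare coasters at (308,120), (373,172) and (258,187). The top view shows all three cleared items upright on the tray. Now the bowl.

>>> {"op": "carry_out", "data": {
  "deltas": [
    [1,[-1,0.5,15],[0,0,0]],
    [1,[-1,0.5,50],[0,0,0]],
    [1,[-1,0.5,90],[0,0,0]],
    [1,[-1,0.5,130],[0,0,0]],
    [1,[-1,0.5,165],[0,0,0]],
    [1,[-1,0.5,195],[0,0,0]],
    [1,[-1,0.5,217],[0,0,0]],
    [1,[-1,0.5,230],[0,0,0]],
    [1,[-1,0.5,236.5],[0,0,0]],
    [1,[-1,0.5,236.5],[0,0,0]]
  ],
  "squeeze": 20
}}

```text
time_s: 22.95
tcp_pos: [0.5776, 0.0287, 0.0428]
eef_rot: [-180.0, -0.0, 179.9]
contact_force: [0.1, 0.2, -1.1]
gripper_width: 0.0876
gripper_force: 0.0
```

>>> {"op": "carry_out", "data": {
  "deltas": [
    [0.5,[0,0,0],[0,0,0]],
    [0.5,[0,0,0],[0,0,0]],
    [0.5,[0,0,0],[0,0,0]],
    [0.5,[0,0,0],[0,0,0]],
    [0.5,[0,0,0],[0,0,0]],
    [0.5,[0,0,0],[0,0,0]]
  ]
}}

```text
time_s: 23.55
tcp_pos: [0.578, 0.0293, 0.0435]
eef_rot: [180.0, 0.1, 179.9]
contact_force: [-2.4, 0.7, 5.5]
gripper_width: 0.062
gripper_force: 20.0
```

>>> {"op": "carry_out", "data": {
  "deltas": [
    [0.5,[0,0,-5],[0,0,0]],
    [0.5,[0,0,-18],[0,0,0]],
    [0.5,[0,0,-42],[0,0,0]],
    [0.5,[0,0,-70],[0,0,0]],
    [0.5,[0,0,-92],[0,0,0]],
    [0.5,[2,4,-100],[0,0,0]],
    [0.5,[7,16,-100],[0,0,0]],
    [0.5,[17,40,-100],[0,0,0]],
    [0.5,[29,70,-100],[0,0,0]],
    [0.5,[43,102,-100],[0,0,0]],
    [0.5,[57,135,-100],[0,0,0]],
    [0.5,[71,168,-100],[0,0,0]]
  ]
}}

```text
time_s: 24.75
tcp_pos: [0.5048, 0.1984, 0.1414]
eef_rot: [-179.9, -0.1, 179.9]
contact_force: [0.4, 1.0, -1.9]
gripper_width: 0.0618
gripper_force: 20.0
```

>>> {"op": "carry_out", "data": {
  "deltas": [
    [0.5,[14,32,0],[0,0,0]],
    [0.5,[27,63,0],[0,0,0]],
    [0.5,[38,90,0],[0,0,0]],
    [0.5,[46,109,0],[0,0,0]],
    [0.5,[51,122,0],[0,0,0]],
    [0.5,[54,129,0],[0,0,0]],
    [0.5,[54,130,0],[0,0,0]],
    [0.5,[54,130,0],[0,0,0]],
    [0.5,[54,130,0],[0,0,0]]
  ]
}}

```text
time_s: 25.65
tcp_pos: [0.4532, 0.3264, 0.1427]
eef_rot: [-180.0, -0.0, 179.9]
contact_force: [-0.3, -1.0, -2.1]
gripper_width: 0.062
gripper_force: 20.0
```

Run:
```python
from h import *
w,dw,cw=snap('wrist','w3'); Pw=wpts(dw,cw); im,d,c=snap('top'); P=pts(d,c); s,ds,cs=snap('scene'); Ps=pts(ds,cs)
print(r.get_state()['tcp_pos'],r.get_state()['joints'].round(1))
for n,Q in(('wrist',Pw),('scene',Ps)): print(n,'bowl',circ(Q,.14,.185,452,327,45),'dish',circ(Q,.01,.035,452,327,85),'col',circ(Q,.044,.06,452,327,50))
z=np.load('top0.npz')['d'];P0=pts(z,c);print('top0 dish rim',circ(P0,.025,.036,452,327,85),'col',circ(P0,.046,.062,452,327,45))
```

```text
[0.45331133 0.32662077 0.14293706] [  55.9   13.7  -20.8    0.   -55.5 -146. ]
wrist bowl (9453, 442.5, 327.0, 'r', 43.9, 'z', [0.1463, 0.1576, 0.1773]) dish (8090, 451.7, 329.6, 'r', 74.8, 'z', [0.0102, 0.0217, 0.032]) col (2139, 451.0, 329.4, 'r', 34.3, 'z', [0.0507, 0.0524, 0.0573])
scene bowl (420, 463.6, 327.4, 'r', 43.4, 'z', [0.1438, 0.1627, 0.1789]) dish (474, 453.0, 326.9, 'r', 76.5, 'z', [0.0111, 0.0216, 0.0295]) col (225, 454.6, 328.7, 'r', 37.1, 'z', [0.0463, 0.0494, 0.0543])
top0 dish rim (602, 451.7, 328.1, 'r', 74.8, 'z', [0.0253, 0.0289, 0.032]) col (689, 452.3, 327.0, 'r', 33.9, 'z', [0.0479, 0.0509, 0.0564])
```

View pics/w3.png

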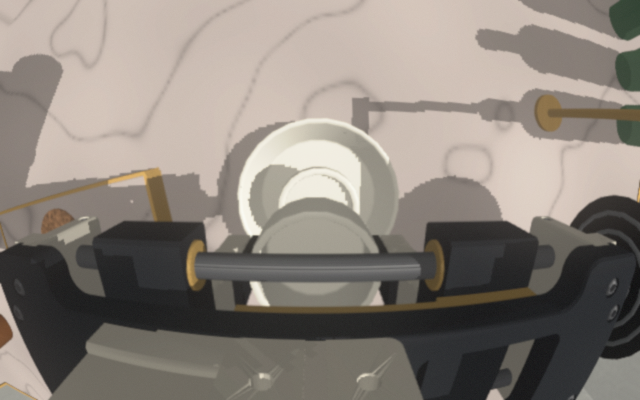

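The wrist view shows the bowl held level at (317,250), right in front of the dish's column (318,195) along the line of sight. The server centre comes out at about (452,328), so I'll shift 1 mm and lower.

>>> {"op": "carry_out", "data": {
  "deltas": [
    [0.5,[0.5,1,8],[0,0,0]],
    [0.5,[0.5,1,25],[0,0,0]],
    [0.5,[0.5,1,45],[0,0,0]],
    [0.5,[0.5,1,60],[0,0,0]],
    [0.5,[0.5,1,70],[0,0,0]],
    [0.5,[0.5,1,75],[0,0,0]],
    [0.5,[0.5,1,78],[0,0,0]],
    [0.5,[0.5,1,78],[0,0,0]],
    [0.5,[0.5,1,78],[0,0,0]]
  ]
}}

```text
time_s: 26.7
tcp_pos: [0.4528, 0.3286, 0.0654]
eef_rot: [180.0, 0.0, 179.9]
contact_force: [-0.3, 0.4, -0.1]
gripper_width: 0.062
gripper_force: 20.0
```

>>> {"op": "carry_out", "data": {
  "deltas": [
    [0.5,[0,0,0.5],[0,0,0]],
    [0.5,[0,0,1],[0,0,0]],
    [0.5,[0,0,1.5],[0,0,0]],
    [0.5,[0,0,2],[0,0,0]],
    [0.5,[0,0,2],[0,0,0]],
    [0.5,[0,0,2],[0,0,0]]
  ]
}}

```text
time_s: 27.3
tcp_pos: [0.4526, 0.3284, 0.0635]
eef_rot: [180.0, 0.0, 179.9]
contact_force: [-2.3, 0.0, 5.4]
gripper_width: 0.0618
gripper_force: 20.0
```

>>> {"op": "carry_out", "data": {
  "deltas": [
    [0.75,[0,0,0],[0,0,0]],
    [0.85,[0,0,0],[0,0,0]],
    [1,[0,0,0],[0,0,0]],
    [1,[0,0,0],[0,0,0]],
    [1,[0,0,-8],[0,0,0]],
    [1,[0,0,-28],[0,0,0]],
    [1,[0,0,-60],[0,0,0]],
    [1,[0,0,-100],[0,0,0]],
    [1,[0,0,-140],[0,0,0]],
    [1,[0,-8,-170],[0,0,0]],
    [1,[0,-30,-187],[0,0,0]],
    [1,[0,-60,-187],[0,0,0]]
  ]
}}

```text
time_s: 28.5
tcp_pos: [0.4535, 0.2692, 0.2534]
eef_rot: [179.8, 0.2, -180.0]
contact_force: [0.3, -0.3, -0.2]
gripper_width: 0.0879
gripper_force: 0.0
```

Run:
```python
from h import *
w,dw,cw=snap('wrist','w4'); Pw=wpts(dw,cw); im,d,c=snap('top'); P=pts(d,c); s,ds,cs=snap('scene'); Ps=pts(ds,cs)
print(r.get_state()['tcp_pos'],r.get_state()['joints'].round(1))
for n,Q in(('wrist',Pw),('top',P),('scene',Ps)): print(n,'bowl',circ(Q,.085,.12,452,327,45),'rim',circ(Q,.092,.12,452,327,45),'dish',circ(Q,.01,.035,452,327,85))
print('tray can',circ(P,.1,.17,366,-308))
```

```text
[0.4524077  0.26704901 0.25113182] [  52.     5.4  -15.9   -0.   -68.6 -142.1]
wrist bowl (887, 451.8, 328.4, 'r', 31.4, 'z', [0.087, 0.0971, 0.0986]) rim (720, 451.7, 328.6, 'r', 31.4, 'z', [0.0934, 0.0974, 0.0987]) dish (5790, 451.9, 329.6, 'r', 74.8, 'z', [0.0103, 0.0226, 0.032])
top bowl 0 rim 0 dish (438, 452.0, 328.1, 'r', 74.4, 'z', [0.0117, 0.0243, 0.0315])
scene bowl (137, 451.9, 325.8, 'r', 34.0, 'z', [0.0856, 0.0907, 0.0952]) rim (52, 451.2, 324.5, 'r', 33.6, 'z', [0.0921, 0.0939, 0.0957]) dish (472, 455.6, 325.5, 'r', 77.4, 'z', [0.011, 0.0215, 0.0297])
tray can (805, 365.9, -308.3, 'r', 31.7, 'z', [0.1123, 0.1205, 0.1325])
```

View pics/w4.png

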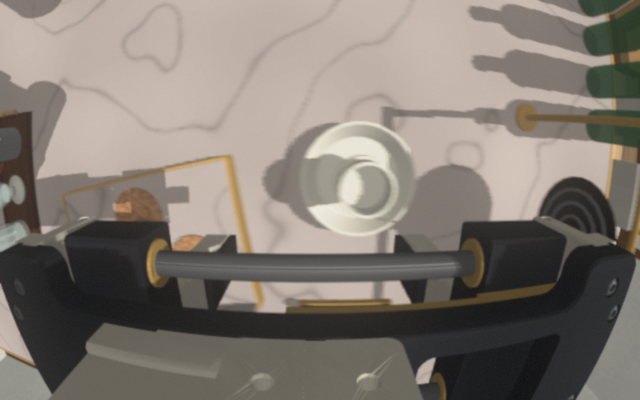

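The bowl is seated: its rim is level at z ≈ 0.097 and centred to about 1 mm on the dish (at (372,187) in the view). Now I return the canister.

>>> {"op": "carry_out", "data": {
  "deltas": [
    [1,[0,-20,0],[0,0,0]],
    [1,[0,-60,0],[0,0,0]],
    [1,[0,-105,0],[0,0,0]],
    [1,[0,-150,0],[0,0,0]],
    [1,[0,-195,0],[0,0,0]],
    [1,[0,-240,0],[0,0,0]],
    [1,[0,-285,0],[0,0,0]],
    [1,[0,-330,0],[0,0,0]],
    [1,[0,-370,0],[0,0,0]]
  ]
}}

```text
time_s: 29.55
tcp_pos: [0.4515, -0.1037, 0.2501]
eef_rot: [-180.0, 0.0, 180.0]
contact_force: [1.2, 0.4, -1.4]
gripper_width: 0.0877
gripper_force: 0.0
```

>>> {"op": "carry_out", "data": {
  "deltas": [
    [1,[17,-40,0],[0,0,0]],
    [1,[34,-80,0],[0,0,0]],
    [1,[51,-120,0],[0,0,0]],
    [1,[68,-160,0],[0,0,0]],
    [1,[80,-190,0],[0,0,0]],
    [1,[86,-203,0],[0,0,0]],
    [1,[87,-206,0],[0,0,0]],
    [1,[87,-206,0],[0,0,0]],
    [1,[87,-206,0],[0,0,0]]
  ]
}}

```text
time_s: 30.45
tcp_pos: [0.365, -0.3072, 0.2498]
eef_rot: [180.0, -0.0, 180.0]
contact_force: [-0.0, 0.2, 0.3]
gripper_width: 0.0874
gripper_force: 0.0
```

>>> {"op": "carry_out", "data": {
  "deltas": [
    [1,[-1,-1,15],[0,0,0]],
    [1,[-1,-1,50],[0,0,0]],
    [1,[-1,-1,90],[0,0,0]],
    [1,[-1,-1,125],[0,0,0]],
    [1,[-1,-1,152],[0,0,0]],
    [1,[-1,-1,168],[0,0,0]],
    [1,[-1,-1,175],[0,0,0]],
    [1,[-1,-1,175],[0,0,0]]
  ],
  "squeeze": 25
}}

```text
time_s: 31.25
tcp_pos: [0.3658, -0.308, 0.0744]
eef_rot: [180.0, -0.1, -180.0]
contact_force: [0.5, 0.3, 1.5]
gripper_width: 0.0878
gripper_force: 0.0
```

>>> {"op": "carry_out", "data": {
  "deltas": [
    [0.5,[0,0,0],[0,0,0]],
    [0.5,[0,0,0],[0,0,0]],
    [0.5,[0,0,0],[0,0,0]],
    [0.5,[0,0,0],[0,0,0]],
    [0.5,[0,0,0],[0,0,0]],
    [0.5,[0,0,0],[0,0,0]]
  ]
}}

```text
time_s: 31.85
tcp_pos: [0.3662, -0.3087, 0.0755]
eef_rot: [-180.0, 0.1, 179.9]
contact_force: [-0.6, 3.3, 6.7]
gripper_width: 0.0622
gripper_force: 25.0
```

>>> {"op": "carry_out", "data": {
  "deltas": [
    [0.5,[0,0,-6],[0,0,0]],
    [0.5,[0,0,-22],[0,0,0]],
    [0.5,[0,0,-50],[0,0,0]],
    [0.5,[0,0,-85],[0,0,0]],
    [0.5,[-2,4,-118],[0,0,0]],
    [0.5,[-7,18,-140],[0,0,0]],
    [0.5,[-18,44,-150],[0,0,0]],
    [0.5,[-32,78,-150],[0,0,0]],
    [0.5,[-47,114,-150],[0,0,0]],
    [0.5,[-62,151,-150],[0,0,0]],
    [0.5,[-77,188,-150],[0,0,0]],
    [0.5,[-92,225,-150],[0,0,0]]
  ]
}}

```text
time_s: 33.05
tcp_pos: [0.4579, -0.0823, 0.225]
eef_rot: [180.0, -0.0, 179.9]
contact_force: [1.0, 0.5, -2.2]
gripper_width: 0.0625
gripper_force: 25.0
```

>>> {"op": "carry_out", "data": {
  "deltas": [
    [0.5,[-15,36,0],[0,0,0]],
    [0.5,[-27,66,0],[0,0,0]],
    [0.5,[-36,86,0],[0,0,0]],
    [0.5,[-40,97,0],[0,0,0]],
    [0.5,[-41,101,5],[0,0,0]],
    [0.5,[-41,101,20],[0,0,0]],
    [0.5,[-41,101,45],[0,0,0]],
    [0.5,[-41,101,75],[0,0,0]],
    [0.5,[-41,101,100],[0,0,0]],
    [0.5,[-41,101,114],[0,0,0]],
    [0.5,[-41,101,119],[0,0,0]],
    [0.5,[-41,101,119],[0,0,0]]
  ]
}}

```text
time_s: 34.25
tcp_pos: [0.4985, 0.0163, 0.1054]
eef_rot: [-180.0, -0.1, 179.9]
contact_force: [-0.5, 0.0, -2.4]
gripper_width: 0.0624
gripper_force: 25.0
```

Run:
```python
from h import *
s=[r.get_state()]
r.capture('top'); s.append(r.get_state()); r.capture('top'); s.append(r.get_state())
print(*[(a['tcp_pos'],a['contact_force']) for a in s],sep='\n')
```

```text
(array([0.49850153, 0.01633363, 0.10537446]), array([-0.45036263,  0.02189436, -2.38390006]))
(array([0.49915711, 0.01668887, 0.10616933]), array([ 0.68723171, -0.50333907, -1.87737498]))
(array([0.49954176, 0.01692643, 0.10661582]), array([ 0.79803605,  0.99158639, -0.68306022]))
```

>>> {"op": "carry_out", "data": {
  "deltas": [
    [0.5,[0,0.5,0.8],[0,0,0]],
    [0.5,[0,1,1.5],[0,0,0]],
    [0.5,[0,1,2.2],[0,0,0]],
    [0.5,[0,1,2.8],[0,0,0]],
    [0.5,[0,1,3],[0,0,0]],
    [0.5,[0,1,3],[0,0,0]]
  ]
}}

```text
time_s: 34.95
tcp_pos: [0.4997, 0.0184, 0.1035]
eef_rot: [180.0, 0.1, 180.0]
contact_force: [-0.8, 0.5, 5.8]
gripper_width: 0.0627
gripper_force: 25.0
```

>>> {"op": "carry_out", "data": {
  "deltas": [
    [0.75,[0,0,0],[0,0,0]],
    [0.9,[0,0,0],[0,0,0]],
    [1,[0,0,0],[0,0,0]],
    [1,[0,0,0],[0,0,0]],
    [1,[0,0,-10],[0,0,0]],
    [1,[0,0,-35],[0,0,0]],
    [1,[0,0,-75],[0,0,0]],
    [1,[0,0,-110],[0,0,0]],
    [1,[0,0,-128],[0,0,0]],
    [1,[2,-15,-130],[0,0,0]],
    [1,[6,-50,-130],[0,0,0]],
    [1,[12,-92,-130],[0,0,0]]
  ]
}}

```text
time_s: 36.15
tcp_pos: [0.4865, -0.0745, 0.2329]
eef_rot: [180.0, -0.0, -179.9]
contact_force: [1.5, -0.3, 0.2]
gripper_width: 0.0878
gripper_force: 0.0
```

>>> {"op": "carry_out", "data": {
  "deltas": [
    [1,[6,-45,0],[0,0,0]],
    [1,[12,-90,0],[0,0,0]],
    [1,[18,-135,0],[0,0,0]],
    [1,[24,-180,0],[0,0,0]],
    [1,[28,-215,0],[0,0,0]],
    [1,[30,-233,0],[0,0,0]],
    [1,[31,-239,0],[0,0,0]],
    [1,[31,-239,0],[0,0,0]],
    [1,[31,-239,0],[0,0,0]]
  ]
}}

```text
time_s: 37.05
tcp_pos: [0.4555, -0.3123, 0.2326]
eef_rot: [180.0, -0.0, 179.9]
contact_force: [0.6, 0.4, -0.0]
gripper_width: 0.0876
gripper_force: 0.0
```

Run:
```python
from h import *
im,d,c=snap('top'); P=pts(d,c)
print('can',circ(P,.135,.152,499,18),circ(P,.155,.17,499,18)); print('footed',circ(P,.08,.17,457,-313)); print(r.get_state()['tcp_pos'])
```

```text
can (652, 498.4, 17.9, 'r', 31.4, 'z', [0.1459, 0.1482, 0.1504]) (51, 498.1, 17.6, 'r', 7.9, 'z', [0.1584, 0.1612, 0.1634])
footed 0
[ 0.45566364 -0.31204979  0.23281399]
```

>>> {"op": "carry_out", "data": {
  "deltas": [
    [1,[-1,-1,15],[0,0,0]],
    [1,[-1,-1,50],[0,0,0]],
    [1,[-1,-1,90],[0,0,0]],
    [1,[-1,-1,122],[0,0,0]],
    [1,[-1,-1,142],[0,0,0]],
    [1,[-1,-1,150],[0,0,0]],
    [1,[-1,-1,150],[0,0,0]],
    [0.5,[-1,-1,150],[0,0,0]],
    [0.5,[-1,-1,150],[0,0,0]],
    [0.5,[-1,-1,150],[0,0,0]],
    [0.5,[-1,-1,150],[0,0,0]],
    [0.5,[-1,-1,150],[0,0,0]]
  ],
  "squeeze": 20
}}

```text
time_s: 38.3
tcp_pos: [0.4572, -0.3138, 0.0837]
eef_rot: [-180.0, 0.1, 179.9]
contact_force: [0.7, 3.3, 5.9]
gripper_width: 0.0617
gripper_force: 20.0
```

>>> {"op": "carry_out", "data": {
  "deltas": [
    [0.5,[0,0,-6],[0,0,0]],
    [0.5,[0,0,-22],[0,0,0]],
    [0.5,[0,0,-50],[0,0,0]],
    [0.5,[0,0,-85],[0,0,0]],
    [0.5,[0,0,-120],[0,0,0]],
    [0.5,[0,0,-152],[0,0,0]],
    [0.5,[-2,8,-173],[0,0,0]],
    [0.5,[-7,26,-180],[0,0,0]],
    [0.5,[-15,56,-180],[0,0,0]],
    [0.5,[-25,93,-180],[0,0,0]],
    [0.5,[-35,132,-180],[0,0,0]],
    [0.5,[-45,171,-180],[0,0,0]]
  ]
}}

```text
time_s: 39.5
tcp_pos: [0.5016, -0.1415, 0.2629]
eef_rot: [180.0, -0.0, 179.9]
contact_force: [0.8, -0.6, -2.2]
gripper_width: 0.0618
gripper_force: 20.0
```

>>> {"op": "carry_out", "data": {
  "deltas": [
    [0.5,[-11,40,0],[0,0,0]],
    [0.5,[-21,80,0],[0,0,0]],
    [0.5,[-32,120,0],[0,0,0]],
    [0.5,[-42,160,0],[0,0,0]],
    [0.5,[-52,197,0],[0,0,0]],
    [0.5,[-59,224,0],[0,0,0]],
    [0.5,[-63,241,0],[0,0,0]],
    [0.5,[-65,247,0],[0,0,0]],
    [0.5,[-65,248,10],[0,0,0]],
    [0.5,[-65,248,35],[0,0,0]],
    [0.5,[-65,248,70],[0,0,0]],
    [0.5,[-65,248,100],[0,0,0]]
  ]
}}

```text
time_s: 40.7
tcp_pos: [0.5663, 0.1035, 0.1611]
eef_rot: [180.0, -0.0, 179.8]
contact_force: [-0.3, 0.6, -2.6]
gripper_width: 0.0622
gripper_force: 20.0
```

>>> {"op": "carry_out", "data": {
  "deltas": [
    [0.5,[0,0,25],[0,0,0]],
    [0.5,[0,0,40],[0,0,0]],
    [0.5,[0,0,47],[0,0,0]],
    [0.5,[0,0,49],[0,0,0]],
    [0.5,[0,0,49],[0,0,0]],
    [0.5,[0,0,49],[0,0,0]]
  ]
}}

```text
time_s: 41.3
tcp_pos: [0.5678, 0.1051, 0.1149]
eef_rot: [180.0, 0.1, 179.9]
contact_force: [0.1, 0.5, -2.4]
gripper_width: 0.0617
gripper_force: 20.0
```

>>> {"op": "carry_out", "data": {
  "deltas": [
    [0.5,[0,0.5,1],[0,0,0]],
    [0.5,[0,0.5,2],[0,0,0]],
    [0.5,[0,0.5,2.5],[0,0,0]],
    [0.5,[0,0.5,3],[0,0,0]],
    [0.5,[0,0.5,3],[0,0,0]],
    [0.5,[0,0.5,3],[0,0,0]]
  ]
}}

```text
time_s: 41.9
tcp_pos: [0.5679, 0.1059, 0.1117]
eef_rot: [180.0, 0.1, 180.0]
contact_force: [-0.9, -0.3, 5.3]
gripper_width: 0.062
gripper_force: 20.0
```

>>> {"op": "carry_out", "data": {
  "deltas": [
    [0.75,[0,0,0],[0,0,0]],
    [0.9,[0,0,0],[0,0,0]],
    [1,[0,0,0],[0,0,0]],
    [1,[0,0,0],[0,0,0]],
    [1,[0,0,-10],[0,0,0]],
    [1,[0,0,-35],[0,0,0]],
    [1,[0,0,-75],[0,0,0]],
    [1,[0,0,-115],[0,0,0]],
    [1,[0,0,-133],[0,0,0]],
    [1,[1,-15,-135],[0,0,0]],
    [1,[3,-50,-135],[0,0,0]],
    [1,[5,-95,-135],[0,0,0]]
  ]
}}

```text
time_s: 43.1
tcp_pos: [0.5616, 0.0102, 0.2458]
eef_rot: [180.0, -0.0, -179.9]
contact_force: [1.2, -0.2, -0.4]
gripper_width: 0.0876
gripper_force: 0.0
```

>>> {"op": "carry_out", "data": {
  "deltas": [
    [1,[2,-45,0],[0,0,0]],
    [1,[5,-90,0],[0,0,0]],
    [1,[7,-135,0],[0,0,0]],
    [1,[9,-180,0],[0,0,0]],
    [1,[11,-225,0],[0,0,0]],
    [1,[13,-270,0],[0,0,0]],
    [1,[15,-305,0],[0,0,0]],
    [1,[16,-325,0],[0,0,0]],
    [1,[16,-332,0],[0,0,0]],
    [1,[16,-332,0],[0,0,0]],
    [1,[16,-332,0],[0,0,0]]
  ]
}}

```text
time_s: 44.2
tcp_pos: [0.5455, -0.3209, 0.2457]
eef_rot: [180.0, -0.0, 179.9]
contact_force: [-0.0, -0.1, 0.8]
gripper_width: 0.0879
gripper_force: 0.0
```

Run:
```python
from h import *
im,d,c=snap('top'); P=pts(d,c)
print('can',circ(P,.135,.152,499,18)); print('footed',circ(P,.09,.17,567,105)); print('tall',circ(P,.09,.17,546,-321)); print(r.get_state()['tcp_pos'])
```

```text
can (655, 498.4, 18.2, 'r', 31.3, 'z', [0.1458, 0.1482, 0.1503])
footed (464, 566.7, 105.7, 'r', 32.1, 'z', [0.093, 0.1306, 0.1534])
tall 0
[ 0.54567094 -0.32057949  0.2458374 ]
```

>>> {"op": "carry_out", "data": {
  "deltas": [
    [1,[0,-0.5,15],[0,0,0]],
    [1,[0,-0.5,50],[0,0,0]],
    [1,[0,-0.5,90],[0,0,0]],
    [1,[0,-0.5,122],[0,0,0]],
    [1,[0,-0.5,142],[0,0,0]],
    [1,[0,-0.5,150],[0,0,0]],
    [1,[0,-0.5,150],[0,0,0]],
    [0.5,[0,-0.5,150],[0,0,0]],
    [0.5,[0,-0.5,150],[0,0,0]],
    [0.5,[0,-0.5,150],[0,0,0]],
    [0.5,[0,-0.5,150],[0,0,0]],
    [0.5,[0,-0.5,150],[0,0,0]]
  ],
  "squeeze": 20
}}

```text
time_s: 45.45
tcp_pos: [0.5462, -0.3218, 0.0968]
eef_rot: [-180.0, 0.1, 179.9]
contact_force: [-0.5, 1.8, 4.1]
gripper_width: 0.0608
gripper_force: 19.9
```

>>> {"op": "carry_out", "data": {
  "deltas": [
    [0.5,[0,0,-6],[0,0,0]],
    [0.5,[0,0,-22],[0,0,0]],
    [0.5,[0,0,-48],[0,0,0]],
    [0.5,[-1,8,-76],[0,0,0]],
    [0.5,[-4,28,-100],[0,0,0]],
    [0.5,[-9,60,-115],[0,0,0]],
    [0.5,[-15,97,-120],[0,0,0]],
    [0.5,[-22,137,-120],[0,0,0]],
    [0.5,[-28,177,-120],[0,0,0]],
    [0.5,[-34,217,-120],[0,0,0]],
    [0.5,[-39,250,-120],[0,0,0]],
    [0.5,[-42,268,-120],[0,0,0]]
  ]
}}

```text
time_s: 46.65
tcp_pos: [0.5878, -0.0515, 0.2156]
eef_rot: [180.0, -0.0, -180.0]
contact_force: [-1.2, 0.4, -2.4]
gripper_width: 0.0604
gripper_force: 20.0
```

>>> {"op": "carry_out", "data": {
  "deltas": [
    [0.5,[-1,6,0],[0,0,0]],
    [0.5,[-1,6,6],[0,0,0]],
    [0.5,[-1,6,22],[0,0,0]],
    [0.5,[-1,6,45],[0,0,0]],
    [0.5,[-1,6,66],[0,0,0]],
    [0.5,[-1,6,80],[0,0,0]],
    [0.5,[-1,6,87],[0,0,0]],
    [0.5,[-1,6,89],[0,0,0]],
    [0.5,[-1,6,89],[0,0,0]],
    [0.5,[-1,6,89],[0,0,0]]
  ]
}}

```text
time_s: 47.65
tcp_pos: [0.5896, -0.0481, 0.1277]
eef_rot: [180.0, 0.1, 179.9]
contact_force: [0.1, -0.5, -1.8]
gripper_width: 0.0608
gripper_force: 20.0
```

>>> {"op": "carry_out", "data": {
  "deltas": [
    [0.5,[0,0.5,1],[0,0,0]],
    [0.5,[0,0.5,2],[0,0,0]],
    [0.5,[0,0.5,2.5],[0,0,0]],
    [0.5,[0,0.5,3],[0,0,0]],
    [0.5,[0,0.5,3],[0,0,0]],
    [0.5,[0,0.5,3],[0,0,0]]
  ]
}}

```text
time_s: 48.25
tcp_pos: [0.5897, -0.0472, 0.1247]
eef_rot: [180.0, 0.1, 180.0]
contact_force: [-2.5, 2.1, 4.7]
gripper_width: 0.061
gripper_force: 19.9
```

Contact felt. I'll release, lift and back away to where the view is clear.

>>> {"op": "carry_out", "data": {
  "deltas": [
    [0.75,[0,0,0],[0,0,0]],
    [0.9,[0,0,0],[0,0,0]],
    [1,[0,0,0],[0,0,0]],
    [1,[0,0,0],[0,0,0]],
    [1,[0,0,-10],[0,0,0]],
    [1,[0,0,-35],[0,0,0]],
    [1,[0,0,-75],[0,0,0]],
    [1,[0,0,-115],[0,0,0]],
    [1,[0,0,-150],[0,0,0]],
    [1,[5,-15,-165],[0,0,0]],
    [1,[15,-50,-165],[0,0,0]],
    [1,[25,-95,-165],[0,0,0]]
  ]
}}

```text
time_s: 49.45
tcp_pos: [0.5641, -0.1423, 0.2906]
eef_rot: [180.0, 0.1, -179.9]
contact_force: [0.3, -0.3, -0.5]
gripper_width: 0.0876
gripper_force: 0.0
```

>>> {"op": "carry_out", "data": {
  "deltas": [
    [1,[15,-45,0],[0,0,0]],
    [1,[30,-90,0],[0,0,0]],
    [1,[45,-135,0],[0,0,0]],
    [1,[60,-180,0],[0,0,0]],
    [1,[75,-220,0],[0,0,0]],
    [1,[80,-235,0],[0,0,0]],
    [1,[80,-235,0],[0,0,0]],
    [1,[80,-235,0],[0,0,0]]
  ]
}}

```text
time_s: 50.25
tcp_pos: [0.4836, -0.3772, 0.2891]
eef_rot: [180.0, 0.0, 179.9]
contact_force: [0.7, 0.2, -0.2]
gripper_width: 0.0877
gripper_force: 0.0
```

Run:
```python
from h import *
im,d,c=snap('top','t9'); P=pts(d,c); s,_,_=snap('scene','s9')
cv2.imwrite('pics/both.png',cv2.resize(np.vstack([im,s])[:,:,::-1],(480,600)))
print('can',circ(P,.135,.152,499,18)); print('footed',circ(P,.09,.17,567,105)); print('tall',circ(P,.09,.2,589,-47)); print('bowl',circ(P,.09,.12,452,327,45)); 
P0=pts(np.load('top0.npz')['d'],c); print('kettle',circ(P0,.05,.2,680,330,130),circ(P,.05,.2,680,330,130))
st=r.get_state();print(st['time_s'],st['qd'].round(2))
```

```text
can (652, 498.5, 18.2, 'r', 31.4, 'z', [0.1458, 0.1483, 0.1504])
footed (462, 566.5, 105.9, 'r', 32.0, 'z', [0.0932, 0.1312, 0.1536])
tall (586, 588.8, -47.7, 'r', 31.0, 'z', [0.0969, 0.1545, 0.1851])
bowl (186, 452.0, 326.5, 'r', 31.1, 'z', [0.0922, 0.0953, 0.0979])
kettle (1741, 701.3, 320.2, 'r', 69.4, 'z', [0.0586, 0.0947, 0.1558]) (1739, 701.1, 321.1, 'r', 69.1, 'z', [0.0586, 0.0951, 0.1555])
50.35 [ 0.48 -0.08 -0.07 -0.04  0.05  0.11]
```

View pics/both.png

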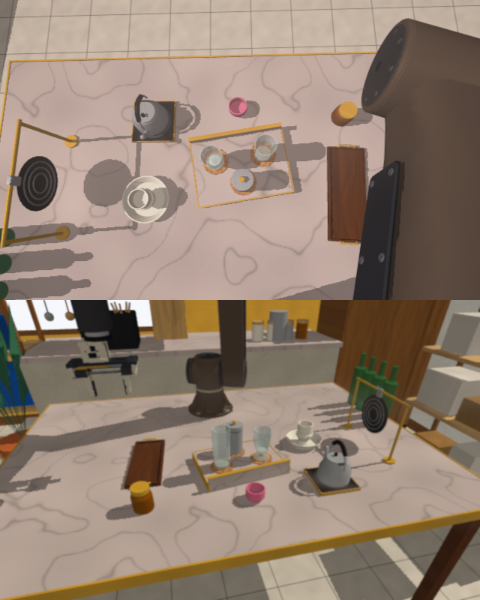

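Both views show the bowl on the server column (top picture at (143,198)) and the three items upright on their own coasters. The tray is empty, the kettle has not moved, and the arm is clear.

```bash
python3 -c "
from plant import r
print(r.close_job())"
```

```text
the job is handed in; nothing more can be done
None
```

The job is handed in at about 50 s. The bowl is seated on the server's column, the tall glass, footed glass and canister each stand upright on their own coasters, and the kettle hasn't moved.

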